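# Measure a blind bore and set the length stop to it

## Task

Measure the blind bore in the top of the aluminium housing: stand the depth gauge's foot flat on the housing and lower its rod gently into the bore until it bottoms. Then slide the carriage of the length stop along its rail until the gap between fence and carriage equals the measured bore depth, to within 3 mm. Leave the gauge standing on the housing with its rod on the bottom of the bore, and leave the other things on the bench where they are.

Things in the scene. Friction and masses are not known exactly. Their poses are not given: they have to be found in the camera images.
- gauge_head (a point): Centre of the depth gauge's head, the part to hold: black flat-sided block on top of the gauge's rod, 16 (own x) x 24 (own y) x 26 (z) mm; z is up along the rod. The head and rod are one piece; head centre is 89 mm above the rod's tip. Its bottom face is 76 mm above the tip. The loose gauge weighs about 0.3 kg in all and starts standing upright on the bench (head centre 89 mm up). Lifting the head raises the rod 4 mm in its guide, then lifts the whole gauge.
- gauge_foot (a point): Centre of the flat underside of the depth gauge's foot: a steel bridge 30 (own x) x 72 (own y) x 16 (z) mm with a collar 15 mm across whose top is 26 mm above the underside. The vertical rod (6 mm across, passing through the centre) runs freely in it and sinks under its own weight (0.11 kg) once let go or lowered. Same yaw as the head.
- gauge_tip: Tip of the gauge rod, a nose 4 mm across; origin at its lower end; z up along the rod.
- gauge_rod (a joint): The gauge's reading: how far (m) the rod's tip stands out below the foot's underside; 0 = flush, -0.004 = fully drawn up, 0.046 = fully out. With the foot on the housing and the rod bottomed it is the bore depth.
- housing: Machined aluminium housing, fixed to the bench: block 76 x 76 x 60 mm high with low bolted feet along its two y sides (116 mm over the feet); origin at the centre of its underside, z up.
- bore_mouth (a point): Centre of the mouth of the blind bore, in the middle of the housing's flat top, 60 mm above the bench. The vertical bore is 14 mm across and between 18 and 38 mm deep; the depth differs each time. (The four small dark discs near the corners of the top are flush screw heads, not holes.)
- stop_carriage (a joint): Gap (m) between the fence and the carriage of the length stop; 0 = touching, grows as the carriage moves away from the fence, at most 0.095. Friction of about 2.5 N keeps it where it is left.
- stop_fin (a point): Centre of the black upright fin on the stop's carriage, the part to hold or push: 30 (own x) x 14 (own y) x 30 (z) mm, its centre 43 mm above the bench, standing on an aluminium carriage 42 x 26 mm whose top is 28 mm above the bench. It travels along its own +y (gap grows) and -y. The fin's centre lies 13 mm from the carriage face that looks to the fence.
- fence_face (a point): Centre of the fence's face that looks along own +y to the carriage, 20 mm above the bench. The fence is an aluminium block 46 (x) x 22 (y) x 30 (z) mm, fixed at the -y end of the rail; the rail is a dark steel strip 46 x 180 x 10 mm fixed to the bench, with white ticks every 10 mm of gap beginning at the fence face.
- relay_mid (a point): Centre of a loose bystander, a small black relay 22 x 28 x 24 mm.
- glue_bottle_mid (a point): Centre of a loose bystander, a glue bottle 31 mm across and 82 mm tall.
- hex_keys_mid (a point): Centre of a loose bystander, a yellow hex key holder 30 x 88 x 21 mm.
Mind the look-alikes: they are no part of the job. Leave any brown or yellow look-alike of the part that bears gauge_head alone.

How it is judged:
On the way:
1. the gauge's foot lies flat on the housing and its rod's tip rests on the bottom of the bore (contact force between gauge_tip and housing above 0.2 N and value of joint gauge_rod above 0.014 m and horizontal distance between gauge_tip and bore_mouth below 0.008 m and z of gauge_foot in the frame of bore_mouth between -0.002 and 0.0025 m and angle between gauge_foot's own z axis and vertical below 0.06 rad), for 0.2 s.
At the end, for the whole second after the job is handed in: The gauge stands upright on the housing (foot within 2.5 mm of its top, tilt under 0.06 rad) with the rod's tip resting on the bottom of the bore, and the gap between fence and carriage equals the gauge's reading to within 3 mm, the carriage at rest (all of step 1 and ((value of joint gauge_rod between 0.016 and 0.0185 m and value of joint stop_carriage between 0.013 and 0.0215 m) or (value of joint gauge_rod between 0.0185 and 0.021 m and value of joint stop_carriage between 0.0155 and 0.024 m) or (value of joint gauge_rod between 0.021 and 0.0235 m and value of joint stop_carriage between 0.018 and 0.0265 m) or (value of joint gauge_rod between 0.0235 and 0.026 m and value of joint stop_carriage between 0.0205 and 0.029 m) or (value of joint gauge_rod between 0.026 and 0.0285 m and value of joint stop_carriage between 0.023 and 0.0315 m) or (value of joint gauge_rod between 0.0285 and 0.031 m and value of joint stop_carriage between 0.0255 and 0.034 m) or (value of joint gauge_rod between 0.031 and 0.0335 m and value of joint stop_carriage between 0.028 and 0.0365 m) or (value of joint gauge_rod between 0.0335 and 0.036 m and value of joint stop_carriage between 0.0305 and 0.039 m) or (value of joint gauge_rod between 0.036 and 0.0385 m and value of joint stop_carriage between 0.033 and 0.0415 m) or (value of joint gauge_rod between 0.0385 and 0.041 m and value of joint stop_carriage between 0.0355 and 0.044 m)) and velocity of joint stop_carriage between -0.01 and 0.01 m/s); the robot touches nothing.
It fails at once if the rod is rammed into the housing with more than 40 N (contact force between gauge_tip and housing above 40 N).
It fails at once if a bystander (relay, glue bottle, hex key holder) is moved more than 3 cm (distance of any of relay_mid, glue_bottle_mid, hex_keys_mid from where it was at the start of the episode above 0.03 m).
It also fails if it takes over 51 s, if anything falls off the work surface, if the arm or the gripper's body presses on something with over 40 N, if the wrist force passes 120 N, or if a joint passes its speed limit or range.

## Robot

A 6-joint arm with a two-finger parallel gripper is mounted at the origin on a cart in front of the work surface, level with it; the furniture and walls round the work are solid. World frame = base frame: x ahead of the robot, y to its left, z up, the work surface at z = 0. Lengths are in m, angles in rad, forces in N, time in s.
With the tool pointing down it reaches from about 0.325 to 0.775 m from the base axis. Payload 5.5 kg.
Tool frame: the origin (TCP) lies where the fingers leave the gripper's body, on its centre line; the fingertips stand arm.finger_overhang ahead of it and the grasp point (between the pads) lies 54 mm ahead of it (arm.finger_overhang is the distance from the TCP to the fingertips, in m); x points along the fingers, y is the direction in which the jaws open and shut, and the axes are right-handed (so a half turn about x gives the same grasp; the last joint's range is limited). The gripper opens to 85 mm and grips with 20 to 120 N. Pads are 22 mm wide; open, the fingers measure 114 mm over their backs; the gripper's body (76 mm by 85 mm) begins 54 mm behind the grasp point. The pads swing forward as they close: fully open they stand 13 mm farther back than shut.
Start: joints at [-1.169, 0.091, 1.231, -0, 1.82, -0.057], TCP at [0.266, -0.538, 0.304] pointing down, gripper open.
Joint ranges: [-2.87, 2.87], [-0.86, 2.18], [0.17, 2.46], [-1.51, 4.65], [0.06, 2.69], [-2.65, 2.65]. Speed limits (rad/s): [2.57, 2.57, 3.01, 3.14, 3.14, 3.14].

## Interface

Orientations are given as a rotation vector (axis times angle).
In Python, from bench import arm, cams gives the robot as it stands. The module is installed in compiled form; this text tells all that it offers.
- The arm moves only by the tool servo_tool, never from a script. Its arguments are lists of equal length, an entry for each row: "dp": the shift along the world's x, y, z in cm, a list of three; "rotation": the turn, a rotation vector about the world's x, y, z in rad, a list of three; "fingers": the opening, from 0 (shut) to 1 (fully open). In form: {"dp": [[tx, ty, tz], ...], "rotation": [[rx, ry, rz], ...], "fingers": [fingers, ...]}. A call has exactly 8 rows; each row shifts and turns the pose as measured when the row begins; what a row does not reach is not made up. A row lasts 1/12 s, in which the tool goes at most 41.7 mm and 7.16 degrees, less where a joint would pass 70% of its speed; a pose out of reach is approached as far as the arm can. A call is refused whole if a number of a shift passes 4.17 or a number of a turn 0.125, either way. A call with a gripper value outside its range is refused whole. The fingers move at their own pace and stop on an object; "newtons" is the grip in N (left out, the last holds). Time passes only in rows, so rows that do not move let the fingers close, or fill a call up. It gives the time, the measured TCP pose, the force and the opening at its end, in the units of the state.
- arm.get_state(): the state, without advancing time (a new reading comes with each control period).
- cams.grab_frame(name): name is "scene" or "top" or "wrist"; returns (picture, depth): 480x640x3 uint8, red, green, blue; 480x640 float32, m along the optical axis (not along the pixel's ray), 0 where there is no reading.
- cams.camera_params(name): a dict with "fx", "fy", "cx", "cy" (pixels), "k1" (the pictures are not rectified: a ray, as slopes to the right and down, at radius r is drawn at 1 + k1 r^2 times it, then the intrinsics apply), "T" (4x4, takes a point from camera to world coordinates). Camera axes: x right, y up, looking along -z (the intrinsics and any distortion apply to the point x, -y, -z); pixel columns grow to the right and rows downward; lengths in m; the calibration is good to about 2 mm. A picture is of the moment at which its call begins: read the wrist's pose just before it. camera_params takes no time and is no camera call; for the wrist camera it gives the pose at the moment of the call.
- arm.job_done(): hands the job in, once; it reports no verdict.
The state is a dict: "time": time; "qpos": joint angles; "qd": joint speeds; "joint_efforts": joint torques, N m; "ee_pos": TCP position; "tcp_rot": TCP orientation; "wrist_force": force on the tool from outside, world axes, zero at the start; "ft_torque": the same for the moment, N m; "gripper_width": opening from 0.0 (shut) to 1.0 (fully open).
Only numpy, scipy, OpenCV 4.12 (cv2) and the standard library are available. Lean on these libraries where they do the work, as an engineer would, in place of code of your own. Each camera call takes 0.05 s, during which the arm holds its last target. There are 200 camera calls.

## Working session

There is one attempt and no reset: what is moved stays moved. The work goes in short steps, Python scripts to look and compute and a tool call to move; the robot and the scene stay as the last step left them, time stands still between calls to the robot, and variables do not carry over. Pictures are saved under pics/ and viewed, about 8 in all and at most 12, crops included, and the job is handed in when it is done.

Besides the shell and the picture viewer there is one more tool, called after "Emit:" by a JSON object that holds its "name" and its "arguments", one argument or row to a line. servo_tool: Moves the arm, as the interface text tells. Its arguments: {"type":"object","properties":{"dp":{"type":"array"},"rotation":{"type":"array"},"fingers":{"type":"array"},"newtons":{"type":"number"}},"required":["dp","rotation","fingers"]}

```bash
mkdir -p pics
cat > h.py <<'E'
import numpy as np, cv2
from bench import arm, cams
def ray(p,uv):
    uv=np.atleast_2d(np.array(uv,float))
    K=np.array([[p['fx'],0,p['cx']],[0,p['fy'],p['cy']],[0,0,1]])
    s=cv2.undistortPointsIter(uv[:,None],K,np.array([p['k1'],0,0,0,0.]),None,None,(3,100,1e-10))[:,0]
    d=np.c_[s[:,0],-s[:,1],-np.ones(len(s))]@p['T'][:3,:3].T
    return p['T'][:3,3],d
def onz(p,uv,z):
    o,d=ray(p,uv); return o+d*((z-o[2])/d[:,2])[:,None]
def dep(p,uv,D):
    uv=np.atleast_2d(uv).astype(int); o,d=ray(p,uv); return o+d*D[uv[:,1],uv[:,0]][:,None]
E
python3 - <<'E'
from h import *
print(arm.finger_overhang, arm.get_state())
for n in('scene','top'):
    im,D=cams.grab_frame(n); p=cams.camera_params(n); print(n,p)
    cv2.imwrite(f'pics/{n}0.png',im[...,::-1]); np.savez(f'{n}0.npz',im=im,D=D)
E
```

```text
0.0726 {'time': 0.0, 'qpos': array([-1.16872492e+00,  9.18301661e-02,  1.23194280e+00, -8.72975542e-07,
        1.81979375e+00, -5.66970784e-02]), 'qd': array([ 4.04689016e-04, -2.21126517e-03, -9.73963022e-04, -5.50250177e-05,
       -1.66732636e-04, -3.47279630e-04]), 'joint_efforts': array([-2.08088364e-03, -4.58727193e+01, -4.18024635e+01, -2.21516102e-04,
        1.16783389e-02,  4.28625481e-05]), 'ee_pos': array([ 0.26564492, -0.53781481,  0.30273577]), 'tcp_rot': array([ 1.96685505,  0.46129282, -1.96754197]), 'wrist_force': array([ 0.29651441,  0.35046261, -0.05647317]), 'ft_torque': array([-0.01267251, -0.03120207,  0.03744444]), 'gripper_width': 0.9991492289405739}
scene {'fx': 559.4689425823374, 'fy': 559.4689425823374, 'cx': 318.9054861838639, 'cy': 243.47843445521275, 'k1': -0.03921306144253542, 'T': array([[ 0.5549175 ,  0.39943592, -0.72973798, -0.35536931],
       [-0.83190192,  0.26897427, -0.48537825, -0.76743588],
       [ 0.00240323,  0.87641531,  0.48155004,  0.67216135],
       [ 0.        ,  0.        ,  0.        ,  1.        ]])}
top {'fx': 514.053592981328, 'fy': 514.053592981328, 'cx': 324.88278530077656, 'cy': 238.6357242341739, 'k1': -0.07379814301484575, 'T': array([[ 0.02893694,  0.97989741, -0.19739229,  0.32653106],
       [-0.99955109,  0.02989993,  0.00189933, -0.19037604],
       [ 0.00776316,  0.19724872,  0.98032274,  1.04351686],
       [ 0.        ,  0.        ,  0.        ,  1.        ]])}
```

View pics/top0.png

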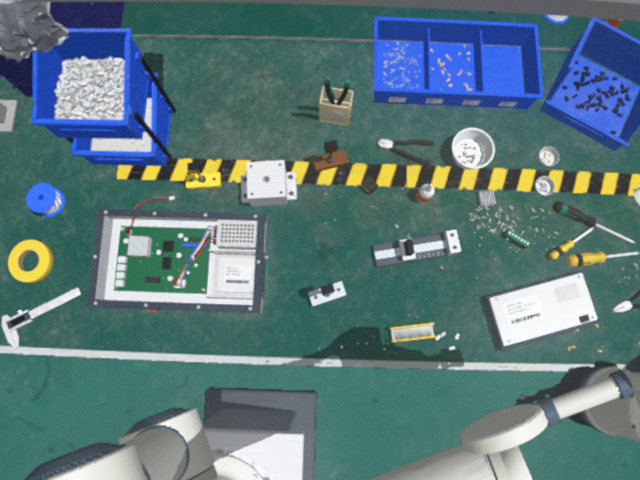

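View pics/scene0.png

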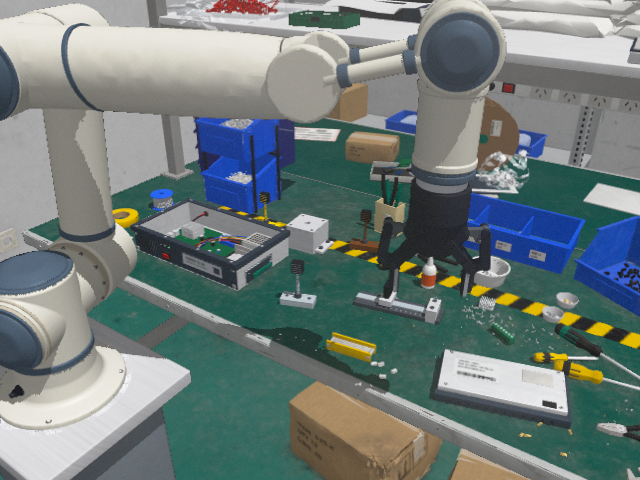

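Three gauge-like things in the top view: (325,293) with a steel foot and black head, (203,180) yellow, and (332,158) brown. The first fits, because its foot is bare steel. The housing is at (268,180), and the stop is at (415,248) with its fence at the right end, near (452,241). I'll confirm in one enlarged crop.

Run:
```python
from h import *
z=np.load('top0.npz'); im,D=z['im'],z['D']; p=cams.camera_params('top')
def crop(x,y,w,h,s): return cv2.resize(im[y:y+h,x:x+w],(w*s,h*s),interpolation=cv2.INTER_CUBIC)
a=crop(295,265,66,60,6); b=crop(235,150,66,60,6); c=crop(365,220,132,50,6)
cv2.imwrite('pics/crop.png',np.vstack([np.hstack([a,b]),c])[...,::-1])
# height classes
vv,uu=np.mgrid[0:480,0:640]; P=dep(p,np.c_[uu.ravel(),vv.ravel()],D).reshape(480,640,3); np.save('P.npy',P)
for n,(x0,x1,y0,y1,zl,zh) in dict(head=(295,361,265,325,.07,.12),foot=(295,361,265,325,.008,.03),housetop=(235,301,150,210,.052,.07),fin=(365,470,220,270,.045,.07),fence_car=(365,470,220,270,.022,.034)).items():
    s=P[y0:y1,x0:x1]; m=(s[...,2]>zl)&(s[...,2]<zh); m8=m.astype(np.uint8)
    k,l,st,ce=cv2.connectedComponentsWithStats(m8)
    for i in range(1,k):
        if st[i,4]<12: continue
        q=s[l==i]; r=cv2.minAreaRect(q[:,:2].astype(np.float32)*1000)
        print(n,st[i]+[x0,y0,0,0,0],'zmed %.4f'%np.median(q[:,2]),np.round(r[0],1),np.round(r[1],1),round(r[2],1))
```

```text
head [320 283  15  13 133] zmed 0.1002 [ 422.7 -198.4] [16.9 23.8] 20.0
foot [308 281  38  25 428] zmed 0.0153 [ 422.9 -198.4] [30.3 71.8] 20.3
housetop [ 247  160   39   40 1366] zmed 0.0592 [643.5 -70. ] [77.8 75. ] 4.7
fin [404 239  10  16 123] zmed 0.0559 [ 515.6 -358.2] [30.2 14.6] 11.1
fence_car [445 230  16  24 261] zmed 0.0291 [ 534.2 -452.2] [46.2 23.3] 10.7
fence_car [399 239  17  22 132] zmed 0.0274 [ 515.4 -358. ] [42.  26.4] 11.7
```

View pics/crop.png

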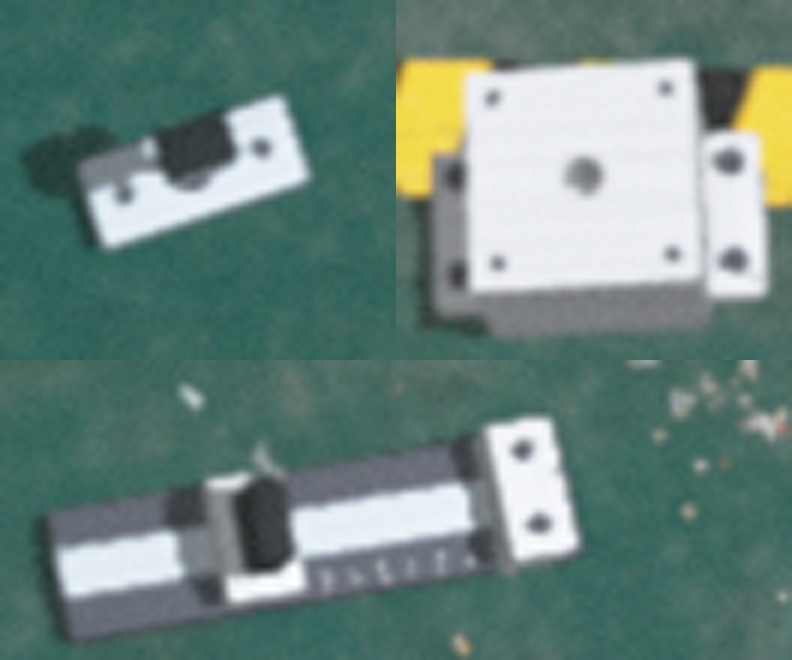

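Confirmed: crop a shows a bare steel foot with a black head, and its measured sizes (16.9x23.8, 30.3x71.8 mm) match. The fence, carriage and fin sizes match too, and the housing top sits at z≈0.059. Next come the bore centre and the moves.

Run:
```python
from h import *
from scipy.spatial.transform import Rotation as R
z=np.load('top0.npz'); im=z['im'].astype(int); p=cams.camera_params('top')
print('bore',onz(p,[[266.2,179.3]],.06))
P=np.load('P.npy')
for n,(x,y,w,h) in dict(yel=(185,165,40,30),brown=(308,135,45,40),relay=(355,172,25,25),glue=(412,175,28,35)).items():
    s=P[y:y+h,x:x+w].reshape(-1,3); s=s[s[:,2]>.02]; print(n,s.min(0),s.max(0))
M=R.from_rotvec(arm.get_state()['tcp_rot']).as_matrix(); print(M.round(3)); print('jaw deg',np.degrees(np.arctan2(M[1,1],M[0,1])))
T=cams.camera_params('wrist')['T']; print(T.round(3))
```

```text
bore [[ 0.64199844 -0.07145113  0.06      ]]
yel [ 0.32653106 -0.19037604  0.02002512] [0.66288044 0.07898712 1.04351686]
brown [ 0.32653106 -0.2107545   0.0203898 ] [ 0.71407418 -0.18490483  1.04351686]
relay [ 0.32653106 -0.29705717  0.02005653] [ 0.66747994 -0.19037604  1.04351686]
glue [ 0.32653106 -0.41183682  0.02023535] [ 0.64974115 -0.19037604  1.04351686]
[[-0.001  0.443 -0.897]
 [ 0.002 -0.897 -0.443]
 [-1.    -0.002 -0.   ]]
jaw deg -63.71282433737013
[[ 0.443  0.858  0.259  0.332]
 [-0.897  0.425  0.125 -0.505]
 [-0.003 -0.288  0.958  0.373]
 [ 0.     0.     0.     1.   ]]
```

Emit:
{"name": "servo_tool", "arguments": {
  "dp": [
    [1.6,3.4,0],
    [1.6,3.4,0],
    [1.6,3.4,0],
    [1.6,3.4,0],
    [1.6,3.4,0],
    [1.6,3.4,0],
    [1.6,3.4,0],
    [1.6,3.4,0]
  ],
  "rotation": [
    [0,0,-0.015],
    [0,0,-0.015],
    [0,0,-0.015],
    [0,0,-0.015],
    [0,0,-0.015],
    [0,0,-0.015],
    [0,0,-0.015],
    [0,0,0]
  ],
  "fingers": [1,1,1,1,1,1,1,1],
  "newtons": 40
}}

```text
time: 0.77
ee_pos: [0.3919, -0.2598, 0.2937]
tcp_rot: [2.038, 0.359, -2.052]
wrist_force: [0.7, -0.7, -0.1]
gripper_width: 1.002
```

Emit:
{"name": "servo_tool", "arguments": {
  "dp": [
    [1.4,3.0,0],
    [1.2,2.6,0],
    [0.3,0.5,0],
    [0,0,-2],
    [0,0,-2],
    [0,0,-2],
    [0,0,-1],
    [0,0,0]
  ],
  "rotation": [
    [0,0,0],
    [0,0,0],
    [0,0,0],
    [0,0,0],
    [0,0,0],
    [0,0,0],
    [0,0,0],
    [0,0,0]
  ],
  "fingers": [1,1,1,1,1,1,1,1]
}}

```text
time: 1.43
ee_pos: [0.4234, -0.1883, 0.2203]
tcp_rot: [2.033, 0.372, -2.044]
wrist_force: [-0.4, -0.9, -0.1]
gripper_width: 0.998
```

```bash
cat > st.py <<'E'
from h import *
from scipy.spatial.transform import Rotation as R
s=arm.get_state(); M=R.from_rotvec(s['tcp_rot']).as_matrix()
print('t',round(s['time'],2),'tcp',s['ee_pos'].round(4),'jaw',np.degrees(np.arctan2(M[1,1],M[0,1])).round(2),'down',M[:,0].round(4),'F',s['wrist_force'].round(2),'w',round(s['gripper_width'],3))
E
python3 st.py
```

```text
t 1.43 tcp [ 0.4234 -0.1883  0.2203] jaw -70.12 down [-0.0075  0.0131 -0.9999] F [-0.43 -0.94 -0.14] w 0.998
```

Emit:
{"name": "servo_tool", "arguments": {
  "dp": [
    [-0.05,-0.9,-1.5],
    [0,-0.1,-2],
    [0,0,-2],
    [0,0,-1.2],
    [0,0,-0.5],
    [0,0,0],
    [0,0,0],
    [0,0,0]
  ],
  "rotation": [
    [-0.013,-0.008,0],
    [0,0,0],
    [0,0,0],
    [0,0,0],
    [0,0,0],
    [0,0,0],
    [0,0,0],
    [0,0,0]
  ],
  "fingers": [1,1,1,1,1,1,1,1]
}}

```text
time: 2.1
ee_pos: [0.4234, -0.2018, 0.1515]
tcp_rot: [2.037, 0.348, -2.028]
wrist_force: [0.7, 0.6, 0.9]
gripper_width: 0.997
```

```bash
python3 st.py
```

```text
t 2.1 tcp [ 0.4234 -0.2018  0.1515] jaw -70.31 down [ 0.0051 -0.0039 -1.    ] F [0.67 0.63 0.94] w 0.997
```

Emit:
{"name": "servo_tool", "arguments": {
  "dp": [
    [-0.05,0.35,-0.7],
    [0,0,0],
    [0,0,0],
    [0,0,0],
    [0,0,0],
    [0,0,0],
    [0,0,0],
    [0,0,0]
  ],
  "rotation": [
    [0.004,0.005,0.01],
    [0,0,0],
    [0,0,0],
    [0,0,0],
    [0,0,0],
    [0,0,0],
    [0,0,0],
    [0,0,0]
  ],
  "fingers": [1,1,0,0,0,0,0,0]
}}

```text
time: 2.77
ee_pos: [0.4245, -0.1984, 0.1482]
tcp_rot: [2.032, 0.361, -2.021]
wrist_force: [0.1, 0.3, 0.1]
gripper_width: 0.27
```

```bash
python3 st.py
```

```text
t 2.77 tcp [ 0.4245 -0.1984  0.1482] jaw -69.63 down [ 0.0054 -0.0023 -1.    ] F [0.12 0.32 0.13] w 0.27
```

Emit:
{"name": "servo_tool", "arguments": {
  "dp": [
    [0,0,0.5],
    [0,0,1],
    [0,0,2],
    [0,0,2.5],
    [0,0,2.5],
    [0,0,2.5],
    [0,0,2],
    [0,0,1]
  ],
  "rotation": [
    [0,0,0],
    [0,0,0],
    [0,0,0],
    [0.002,0.005,0],
    [0,0,0],
    [0,0,0],
    [0,0,0],
    [0,0,0]
  ],
  "fingers": [0,0,0,0,0,0,0,0]
}}

```text
time: 3.43
ee_pos: [0.4203, -0.1964, 0.2896]
tcp_rot: [2.019, 0.374, -2.045]
wrist_force: [0.0, 0.4, -3.4]
gripper_width: 0.278
```

```bash
python3 st.py
```

```text
t 3.43 tcp [ 0.4203 -0.1964  0.2896] jaw -69.66 down [-0.0141  0.0072 -0.9999] F [ 0.02  0.43 -3.36] w 0.278
```

Emit:
{"name": "servo_tool", "arguments": {
  "dp": [
    [1.5,0.8,0],
    [2.6,1.5,0.1],
    [3,1.7,0.1],
    [3,1.7,0.1],
    [3,1.7,0.1],
    [3,1.7,0.1],
    [2.5,1.4,0],
    [1,0.6,0]
  ],
  "rotation": [
    [-0.007,-0.014,0],
    [0,0,0],
    [0,0,0],
    [0,0,0],
    [0,0,0],
    [0,0,0],
    [0,0,0],
    [0,0,0]
  ],
  "fingers": [0,0,0,0,0,0,0,0]
}}

```text
time: 4.1
ee_pos: [0.6216, -0.0819, 0.2973]
tcp_rot: [2.031, 0.351, -2.031]
wrist_force: [-0.4, -0.4, -3.0]
gripper_width: 0.272
```

```bash
python3 st.py
```

```text
t 4.1 tcp [ 0.6216 -0.0819  0.2973] jaw -70.12 down [ 5.0e-04 -4.2e-03 -1.0e+00] F [-0.39 -0.43 -3.05] w 0.272
```

Emit:
{"name": "servo_tool", "arguments": {
  "dp": [
    [1.2,0.6,-0.5],
    [0.7,0.4,-1.5],
    [0.1,0,-1.5],
    [0,0,-1.5],
    [0,0,-1],
    [0,0,-0.5],
    [0,0,0],
    [0,0,0]
  ],
  "rotation": [
    [0.004,0.001,0.008],
    [0,0,0],
    [0,0,0],
    [0,0,0],
    [0,0,0],
    [0,0,0],
    [0,0,0],
    [0,0,0]
  ],
  "fingers": [0,0,0,0,0,0,0,0]
}}

```text
time: 4.77
ee_pos: [0.6428, -0.0687, 0.2182]
tcp_rot: [2.013, 0.372, -2.044]
wrist_force: [-0.5, 0.6, -3.0]
gripper_width: 0.271
```

```bash
python3 st.py
python3 - <<'E'
from h import *
a=[]
for n in('scene','wrist'):
    p=cams.camera_params(n); im,D=cams.grab_frame(n); np.savez(f'{n}1.npz',im=im,D=D,**p); a.append(im)
s=cv2.resize(a[0][150:290,250:390],(480,480),interpolation=cv2.INTER_CUBIC)
w=cv2.resize(a[1],(320,240)); 
cv2.imwrite('pics/c1.png',np.hstack([s,np.vstack([w,np.zeros_like(w)])])[...,::-1])
E
```

```text
t 4.77 tcp [ 0.6428 -0.0687  0.2182] jaw -69.5 down [-0.0154  0.002  -0.9999] F [-0.51  0.61 -2.97] w 0.271
```

View pics/c1.png

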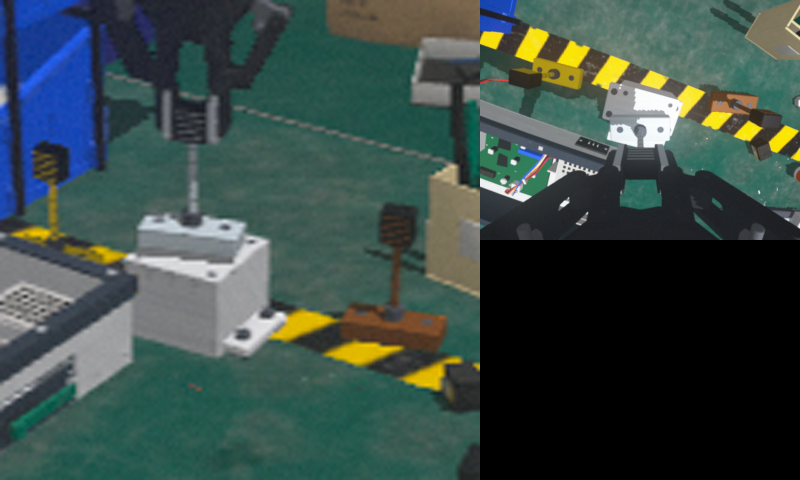

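The scene crop shows the steel foot hovering just above the housing top, with the rod near crop (193,180). I'll measure the foot's offset from the housing in this same camera.

```bash
cat > foot.py <<'E'
from h import *
import sys
def pts(D,p,x0=270,x1=350,y0=190,y1=270):
    vv,uu=np.mgrid[y0:y1,x0:x1]; return dep(p,np.c_[uu.ravel(),vv.ravel()],D)
def rect(D,p,zl,zh,r=.06):
    q=pts(D,p); q=q[(q[:,2]>zl)&(q[:,2]<zh)&(np.hypot(q[:,0]-.643,q[:,1]+.07)<r)]
    a=cv2.minAreaRect(q[:,:2].astype(np.float32)*1000); return len(q),np.median(q[:,2]).round(4),np.round(a[0],1),np.round(a[1],1),round(a[2],1)
E
python3 - <<'E'
from foot import *
p=cams.camera_params('scene')
print('house',rect(np.load('scene0.npz')['D'],p,.055,.066))
D=np.load('scene1.npz')['D']
q=pts(D,p); q=q[np.hypot(q[:,0]-.643,q[:,1]+.07)<.06]; print(np.histogram(q[:,2],np.arange(.05,.11,.003)))
for zl,zh in((.077,.088),(.079,.086),):print('foot',rect(D,p,zl,zh))
E
```

```text
house (525, np.float64(0.0605), array([641.9, -67.2]), array([83.8, 80.2]), 5.9)
(array([ 42,  54,  66, 188,  39,   7,  30,  42,  21,  47,  93,  66,   6,
         9,   9,   3,   3,   4,   2]), array([0.05 , 0.053, 0.056, 0.059, 0.062, 0.065, 0.068, 0.071, 0.074,
       0.077, 0.08 , 0.083, 0.086, 0.089, 0.092, 0.095, 0.098, 0.101,
       0.104, 0.107]))
foot (210, np.float64(0.082), array([635.9, -67. ]), array([40.5, 72.6]), 15.7)
foot (181, np.float64(0.0823), array([638.4, -66.8]), array([40.1, 72.2]), 22.6)
```

Emit:
{"name": "servo_tool", "arguments": {
  "dp": [
    [0.16,-0.2,0],
    [0,0,0],
    [0,0,0],
    [0,0,0],
    [0,0,0],
    [0,0,0],
    [0,0,0],
    [0,0,0]
  ],
  "rotation": [
    [-0.004,-0.02,0],
    [0,0,0],
    [0,0,0],
    [0,0,0],
    [0,0,0],
    [0,0,0],
    [0,0,0],
    [0,0,0]
  ],
  "fingers": [0,0,0,0,0,0,0,0]
}}

```text
time: 5.53
ee_pos: [0.6458, -0.0716, 0.2251]
tcp_rot: [2.041, 0.358, -2.007]
wrist_force: [-0.4, -0.2, -2.7]
gripper_width: 0.277
```

```bash
python3 st.py
python3 - <<'E'
from h import *
a=[];z=np.load('scene0.npz')
p=cams.camera_params('scene'); im,D=cams.grab_frame('scene'); np.savez('scene2.npz',im=im,D=D)
c=lambda i: cv2.resize(i[195:255,280:340],(480,480),interpolation=cv2.INTER_CUBIC)[:,:400]
cv2.imwrite('pics/c2.png',np.hstack([c(z['im']),c(im)])[...,::-1])
E
```

```text
t 5.53 tcp [ 0.6458 -0.0716  0.2251] jaw -69.55 down [ 0.0171 -0.0042 -0.9998] F [-0.39 -0.18 -2.66] w 0.277
```

View pics/c2.png

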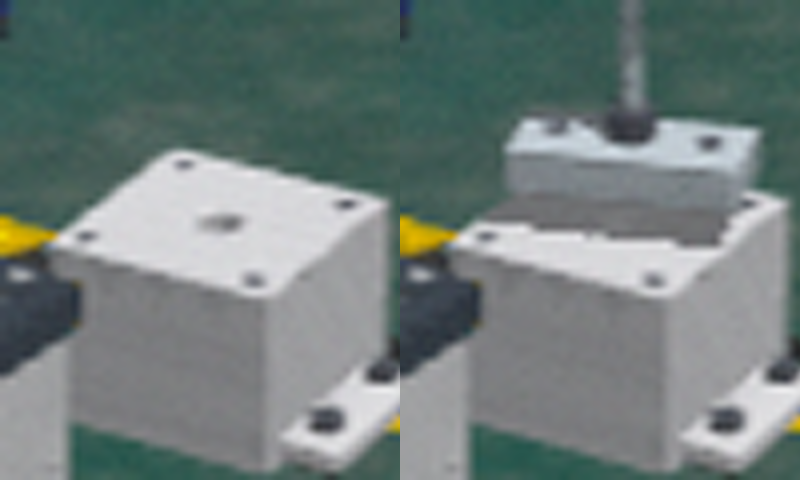

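Run:
```python
from h import *
p=cams.camera_params('scene')
print('bore',onz(p,[[307.5,222.75]],.06))
c=np.array([[125,118],[362,130],[342,180],[107,150]])/8+[280,195]
for z in(.084,.089,.094):
    q=onz(p,c,z); print(z,q.mean(0).round(4),np.linalg.norm(q-np.roll(q,-1,0),axis=1).round(4))
D=np.load('scene2.npz')['D']; vv,uu=np.mgrid[211:216,297:322]; q=dep(p,np.c_[uu.ravel(),vv.ravel()],D); print(np.percentile(q[:,2],[10,25,50,75,90]))
c4=np.array([[175,152],[386,202],[265,296],[52,240]])/8+[280,195]; q=onz(p,c4,.06); print('house',q.mean(0),np.linalg.norm(q-np.roll(q,-1,0),axis=1))
for i in range(3): 
    s=arm.get_state(); print(s['time'],s['ee_pos'],s['tcp_rot'])
    cams.grab_frame('top')
```

```text
bore [[ 0.64402157 -0.06916015  0.06      ]]
0.084 [ 0.6502 -0.0701  0.084 ] [0.073  0.0352 0.0737 0.023 ]
0.089 [ 0.6417 -0.076   0.089 ] [0.0724 0.0349 0.0731 0.0228]
0.094 [ 0.6331 -0.0819  0.094 ] [0.0718 0.0346 0.0724 0.0227]
[0.08684427 0.08820787 0.0893011  0.09022575 0.0915368 ]
house [ 0.64433478 -0.06875603  0.06      ] [0.07449446 0.0724218  0.0741347  0.07080636]
5.5833 [ 0.64581454 -0.07156279  0.22505288] [ 2.0404958   0.35781684 -2.00752447]
5.6333 [ 0.64582029 -0.07152645  0.22495383] [ 2.04034995  0.35793671 -2.00764613]
5.6833 [ 0.64578586 -0.07153834  0.22485571] [ 2.0402212   0.3579674  -2.00787334]
```

Emit:
{"name": "servo_tool", "arguments": {
  "dp": [
    [-0.15,0.15,-0.4],
    [0,0,-0.4],
    [0,0,0],
    [0,0,0],
    [0,0,0],
    [0,0,0],
    [0,0,0],
    [0,0,0]
  ],
  "rotation": [
    [0.001,0.008,0],
    [0,0,0],
    [0,0,0],
    [0,0,0],
    [0,0,0],
    [0,0,0],
    [0,0,0],
    [0,0,0]
  ],
  "fingers": [0,0,0,0,0,0,0,0]
}}

```text
time: 6.4
ee_pos: [0.6439, -0.0698, 0.2149]
tcp_rot: [2.031, 0.362, -2.02]
wrist_force: [-0.1, -0.2, -3.2]
gripper_width: 0.272
```

```bash
python3 st.py
```

```text
t 6.4 tcp [ 0.6439 -0.0698  0.2149] jaw -69.54 down [ 0.0062 -0.0028 -1.    ] F [-0.06 -0.16 -3.24] w 0.272
```

Emit:
{"name": "servo_tool", "arguments": {
  "dp": [
    [0,0,-0.2],
    [0,0,-0.2],
    [0,0,-0.2],
    [0,0,-0.2],
    [0,0,-0.1],
    [0,0,0],
    [0,0,0],
    [0,0,0]
  ],
  "rotation": [
    [0,0,0],
    [0,0,0],
    [0,0,0],
    [0,0,0],
    [0,0,0],
    [0,0,0],
    [0,0,0],
    [0,0,0]
  ],
  "fingers": [0,0,0,0,0,0,0,0]
}}

```text
time: 7.07
ee_pos: [0.6441, -0.0697, 0.2075]
tcp_rot: [2.034, 0.361, -2.016]
wrist_force: [-0.7, -0.3, -0.9]
gripper_width: 0.27
```

```bash
python3 st.py
```

```text
t 7.07 tcp [ 0.6441 -0.0697  0.2075] jaw -69.54 down [ 0.009  -0.0031 -1.    ] F [-0.75 -0.3  -0.92] w 0.27
```

Fz went from −3.2 to −0.9 N, so the foot now rests on the housing. I'll keep lowering gently.

Emit:
{"name": "servo_tool", "arguments": {
  "dp": [
    [0,0,-0.2],
    [0,0,-0.2],
    [0,0,-0.2],
    [0,0,-0.2],
    [0,0,-0.1],
    [0,0,0],
    [0,0,0],
    [0,0,0]
  ],
  "rotation": [
    [0,-0.001,0],
    [0,0.002,0],
    [0,0,0],
    [0,0,0],
    [0,0,0],
    [0,0,0],
    [0,0,0],
    [0,0,0]
  ],
  "fingers": [0,0,0,0,0,0,0,0]
}}

```text
time: 7.73
ee_pos: [0.6443, -0.0697, 0.1977]
tcp_rot: [2.033, 0.361, -2.017]
wrist_force: [-1.1, -0.3, 0.4]
gripper_width: 0.276
```

```bash
python3 st.py
```

```text
t 7.73 tcp [ 0.6443 -0.0697  0.1977] jaw -69.54 down [ 0.0086 -0.0032 -1.    ] F [-1.15 -0.29  0.35] w 0.276
```

Emit:
{"name": "servo_tool", "arguments": {
  "dp": [
    [0,0,-0.2],
    [0,0,-0.2],
    [0,0,-0.2],
    [0,0,0],
    [0,0,0],
    [0,0,0],
    [0,0,0],
    [0,0,0]
  ],
  "rotation": [
    [0,0,0],
    [0,0,0],
    [0,0,0],
    [0,0,0],
    [0,0,0],
    [0,0,0],
    [0,0,0],
    [0,0,0]
  ],
  "fingers": [0,0,0,0,0,0,0,0]
}}

```text
time: 8.4
ee_pos: [0.6443, -0.0698, 0.1911]
tcp_rot: [2.033, 0.361, -2.017]
wrist_force: [-0.5, -0.3, -1.5]
gripper_width: 0.271
```

```bash
python3 st.py
```

```text
t 8.4 tcp [ 0.6443 -0.0698  0.1911] jaw -69.54 down [ 0.0088 -0.0032 -1.    ] F [-0.51 -0.27 -1.52] w 0.271
```

Emit:
{"name": "servo_tool", "arguments": {
  "dp": [
    [0,0,-0.1],
    [0,0,-0.1],
    [0,0,-0.1],
    [0,0,-0.1],
    [0,0,-0.1],
    [0,0,-0.1],
    [0,0,0],
    [0,0,0]
  ],
  "rotation": [
    [0,0,0],
    [0,0,0],
    [0,0,0],
    [0,0,0],
    [0,0,0],
    [0,0,0],
    [0,0,0],
    [0,0,0]
  ],
  "fingers": [0,0,0,0,0,0,0,0]
}}

```text
time: 9.07
ee_pos: [0.6443, -0.0697, 0.1846]
tcp_rot: [2.033, 0.361, -2.017]
wrist_force: [-0.0, 0.9, -1.1]
gripper_width: 0.272
```

```bash
python3 st.py
```

```text
t 9.07 tcp [ 0.6443 -0.0697  0.1846] jaw -69.54 down [ 0.0089 -0.0032 -1.    ] F [-0.04  0.89 -1.12] w 0.272
```

Emit:
{"name": "servo_tool", "arguments": {
  "dp": [
    [0,0,-0.1],
    [0,0,-0.1],
    [0,0,-0.1],
    [0,0,-0.1],
    [0,0,-0.1],
    [0,0,0],
    [0,0,0],
    [0,0,0]
  ],
  "rotation": [
    [0,0,0],
    [0,0,0],
    [0,0,0],
    [0,0,0],
    [0,0,0],
    [0,0,0],
    [0,0,0],
    [0,0,0]
  ],
  "fingers": [0,0,0,0,0,0,0,0]
}}

```text
time: 9.73
ee_pos: [0.6444, -0.0698, 0.1821]
tcp_rot: [2.035, 0.36, -2.014]
wrist_force: [-2.0, 0.4, 2.0]
gripper_width: 0.274
```

```bash
python3 st.py
```

```text
t 9.73 tcp [ 0.6444 -0.0698  0.1821] jaw -69.54 down [ 0.0113 -0.0036 -0.9999] F [-1.95  0.44  2.  ] w 0.274
```

It stalled at TCP z=0.182 with Fz at +2 N, so it has bottomed at about 26 mm. Now I'll release, rise straight up, and head towards the stop.

Emit:
{"name": "servo_tool", "arguments": {
  "dp": [
    [0,0,0],
    [0,0,0],
    [0,0,0],
    [0,0,0],
    [0,0,1],
    [0,0,2],
    [0,0,3],
    [0,0,3]
  ],
  "rotation": [
    [0,0,0],
    [0,0,0],
    [0,0,0],
    [0,0,0],
    [0,0,0],
    [0,0,0],
    [0,0,0],
    [0,0,0]
  ],
  "fingers": [0.6,0.6,0.6,0.6,0.6,0.6,0.6,0.6]
}}

```text
time: 10.4
ee_pos: [0.6422, -0.0696, 0.265]
tcp_rot: [2.023, 0.365, -2.03]
wrist_force: [1.0, 0.7, 0.9]
gripper_width: 0.597
```

Emit:
{"name": "servo_tool", "arguments": {
  "dp": [
    [-0.5,-2,2],
    [-1,-3,0],
    [-1.5,-3.5,0],
    [-1.5,-3.5,0],
    [-1.5,-3.5,0],
    [-1.5,-3.5,0],
    [-1.5,-3.5,0],
    [-1,-2.5,0]
  ],
  "rotation": [
    [0,0,-0.02],
    [0,0,-0.02],
    [0,0,-0.02],
    [0,0,-0.02],
    [0,0,-0.02],
    [0,0,-0.02],
    [0,0,-0.02],
    [0,0,-0.02]
  ],
  "fingers": [0.6,0.6,0.6,0.6,0.6,0.6,0.6,0.6]
}}

```text
time: 11.07
ee_pos: [0.5408, -0.3221, 0.3059]
tcp_rot: [2.13, 0.204, -2.088]
wrist_force: [-0.2, 0.3, 0.2]
gripper_width: 0.603
```

```bash
python3 st.py
cat > chk.py <<'E'
from h import *
from sys import argv
p=cams.camera_params('top'); im,D=cams.grab_frame('top'); n=argv[1]
np.savez(f'{n}.npz',im=im,D=D)
cv2.imwrite(f'pics/{n}.png',np.hstack([cv2.resize(im[140:210,225:305],(400,350),interpolation=2),cv2.resize(im[220:290,370:450+20],(400,280),interpolation=2)[:,:400] if 0 else cv2.resize(im[215:285,385:465],(400,350),interpolation=2)])[...,::-1])
vv,uu=np.mgrid[0:480,0:640]; P=dep(p,np.c_[uu.ravel(),vv.ravel()],D).reshape(480,640,3)
def comp(n,x0,x1,y0,y1,zl,zh):
    s=P[y0:y1,x0:x1]; m=(s[...,2]>zl)&(s[...,2]<zh); out=[]
    k,l,st,_=cv2.connectedComponentsWithStats(m.astype(np.uint8))
    for i in range(1,k):
        if st[i,4]>=20:
            q=s[l==i]; r=cv2.minAreaRect(q[:,:2].astype(np.float32)*1000); out.append((r[0],np.median(q[:,2])))
            print(n,st[i,4],'z %.4f sd %.4f'%(np.median(q[:,2]),q[:,2].std()),np.round(r[0],1),np.round(r[1],1),round(r[2],1))
    return out
comp('head',235,310,140,215,.115,.16); comp('foot',235,310,140,215,.069,.083); comp('house',235,310,140,215,.052,.066)
comp('fin',365,470,220,270,.045,.07); o=comp('fence_car',365,470,220,270,.022,.034)
if len(o)==2: print('gap mm',np.linalg.norm(np.subtract(o[0][0],o[1][0]))-24)
E
python3 chk.py t3
```

```text
t 11.07 tcp [ 0.5408 -0.3221  0.3059] jaw -78.33 down [ 0.0209 -0.0091 -0.9997] F [-0.16  0.28  0.2 ] w 0.603
head 145 z 0.1340 sd 0.0052 [643.4 -72.7] [16.6 23.8] 19.0
foot 457 z 0.0751 sd 0.0020 [643.2 -71.6] [31.1 70. ] 21.7
foot 52 z 0.0707 sd 0.0013 [568.6 -42.7] [ 4.9 55.1] 1.6
house 134 z 0.0596 sd 0.0019 [667.  -49.5] [27.  37.6] 6.4
house 98 z 0.0587 sd 0.0020 [672.2 -88.6] [31.8 25.2] 88.5
house 507 z 0.0592 sd 0.0023 [626.6 -71.3] [43.9 74.6] 4.9
fin 119 z 0.0564 sd 0.0031 [ 515.7 -357.8] [30.3 14.5] 9.0
fence_car 128 z 0.0270 sd 0.0021 [ 515.6 -357.8] [42.4 25.7] 11.8
fence_car 65 z 0.0289 sd 0.0022 [ 517.5 -459.2] [14.7 27.1] 52.9
gap mm 77.47246602608483
```

Depth check: head minus foot, corrected by the bias seen at the start, gives 26.0 mm. The arm's height gives 26.1 mm, so the target gap is 26.1. The current gap is 72.1 mm, so the carriage must move −46 mm along the rail.

Emit:
{"name": "servo_tool", "arguments": {
  "dp": [
    [-1.5,-2,-1],
    [-0.9,-1.5,-3],
    [0,0,-3],
    [0,0,-3],
    [0,0,-2],
    [0,0,-1],
    [0,0,0],
    [0,0,0]
  ],
  "rotation": [
    [0.006,0.012,-0.006],
    [0,0,0],
    [0,0,0],
    [0,0,0],
    [0,0,0],
    [0,0,0],
    [0,0,0],
    [0,0,0]
  ],
  "fingers": [0.7,0.7,0.7,0.7,0.7,0.7,0.7,0.7]
}}

```text
time: 11.78
ee_pos: [0.512, -0.367, 0.1807]
tcp_rot: [2.135, 0.179, -2.1]
wrist_force: [-0.4, -0.2, 0.2]
gripper_width: 0.699
```

```bash
python3 st.py
```

```text
t 11.78 tcp [ 0.512  -0.367   0.1807] jaw -79.45 down [ 0.0175 -0.0142 -0.9997] F [-0.4  -0.17  0.17] w 0.699
```

Emit:
{"name": "servo_tool", "arguments": {
  "dp": [
    [0.35,0.8,-0.5],
    [0,0,-1.5],
    [0,0,-1.5],
    [0,0,-1.2],
    [0,0,-0.5],
    [0,0,0],
    [0,0,0],
    [0,0,0]
  ],
  "rotation": [
    [0.01,0.012,0.012],
    [0,0,0],
    [0,0,0],
    [0,0,0],
    [0,0,0],
    [0,0,0],
    [0,0,0],
    [0,0,0]
  ],
  "fingers": [0.7,0.7,0.7,0.7,0.7,0.7,0.7,0.7]
}}

```text
time: 12.45
ee_pos: [0.5202, -0.3574, 0.1348]
tcp_rot: [2.125, 0.202, -2.096]
wrist_force: [0.4, 0.5, 0.7]
gripper_width: 0.701
```

```bash
python3 st.py
```

```text
t 12.45 tcp [ 0.5202 -0.3574  0.1348] jaw -78.44 down [ 0.0143 -0.0092 -0.9999] F [0.39 0.5  0.68] w 0.701
```

Emit:
{"name": "servo_tool", "arguments": {
  "dp": [
    [-0.35,-0.05,-0.8],
    [0,0,-0.8],
    [0,0,-0.7],
    [0,0,-0.3],
    [0,0,0],
    [0,0,0],
    [0,0,0],
    [0,0,0]
  ],
  "rotation": [
    [0.006,0.01,-0.004],
    [0,0,0],
    [0,0,0],
    [0,0,0],
    [0,0,0],
    [0,0,0],
    [0,0,0],
    [0,0,0]
  ],
  "fingers": [0.7,0.7,0.7,0.7,0.7,0.7,0.7,0.7]
}}

```text
time: 13.12
ee_pos: [0.5163, -0.3586, 0.1074]
tcp_rot: [2.121, 0.204, -2.112]
wrist_force: [0.1, 0.6, -0.3]
gripper_width: 0.701
```

```bash
python3 st.py
```

```text
t 13.12 tcp [ 0.5163 -0.3586  0.1074] jaw -78.74 down [ 0.0045 -0.0037 -1.    ] F [ 0.09  0.63 -0.31] w 0.701
```

Emit:
{"name": "servo_tool", "arguments": {
  "dp": [
    [0,0,0],
    [0,0,0],
    [0,0,0],
    [0,0,0],
    [0,0,0],
    [0,0,0],
    [0,0,0],
    [0,0,0]
  ],
  "rotation": [
    [0,0,0],
    [0,0,0],
    [0,0,0],
    [0,0,0],
    [0,0,0],
    [0,0,0],
    [0,0,0],
    [0,0,0]
  ],
  "fingers": [0,0,0,0,0,0,0,0],
  "newtons": 30
}}

```text
time: 13.78
ee_pos: [0.5167, -0.3587, 0.1087]
tcp_rot: [2.122, 0.203, -2.11]
wrist_force: [0.3, -0.1, -0.2]
gripper_width: 0.158
```

```bash
python3 st.py; python3 chk.py t4|grep -v foot
```

```text
t 13.78 tcp [ 0.5167 -0.3587  0.1087] jaw -78.73 down [ 0.0059 -0.0044 -1.    ] F [ 0.28 -0.05 -0.2 ] w 0.158
head 145 z 0.1346 sd 0.0054 [643.2 -72.7] [17.2 23.7] 21.4
house 132 z 0.0596 sd 0.0017 [667.1 -49.6] [26.9 38.7] 8.9
house 97 z 0.0596 sd 0.0015 [670.3 -88.9] [27.4 30.2] 3.5
house 502 z 0.0594 sd 0.0023 [627.2 -71.3] [45.5 75. ] 4.8
fence_car 24 z 0.0281 sd 0.0024 [ 523.4 -446.7] [15.3  7.1] 12.8
fence_car 66 z 0.0269 sd 0.0024 [ 499.  -360.7] [27.7 14.6] 80.0
gap mm 65.38607148640159
```

Emit:
{"name": "servo_tool", "arguments": {
  "dp": [
    [0.1,-0.5,0],
    [0.2,-1.0,0],
    [0.2,-1.0,0],
    [0.15,-0.8,0],
    [0.1,-0.4,0],
    [0,0,0],
    [0,0,0],
    [0,0,0]
  ],
  "rotation": [
    [0,0,0],
    [0,0,0],
    [0,0,0],
    [0,0,0],
    [0,0,0],
    [0,0,0],
    [0,0,0],
    [0,0,0]
  ],
  "fingers": [0,0,0,0,0,0,0,0]
}}

```text
time: 14.5
ee_pos: [0.5248, -0.3991, 0.1086]
tcp_rot: [2.122, 0.207, -2.113]
wrist_force: [-1.3, 3.1, 1.0]
gripper_width: 0.154
```

```bash
python3 st.py
```

```text
t 14.5 tcp [ 0.5248 -0.3991  0.1086] jaw -78.74 down [ 0.0047 -0.001  -1.    ] F [-1.33  3.08  1.  ] w 0.154
```

Emit:
{"name": "servo_tool", "arguments": {
  "dp": [
    [0.1,-0.45,0],
    [0,0,0],
    [0,0,0],
    [0,0,0],
    [0,0,0],
    [0,0,0],
    [0,0,0],
    [0,0,0]
  ],
  "rotation": [
    [0,0,0],
    [0,0,0],
    [0,0,0],
    [0,0,0],
    [0,0,0],
    [0,0,0],
    [0,0,0],
    [0,0,0]
  ],
  "fingers": [0,0,0,0,0,0,0,0]
}}

```text
time: 15.17
ee_pos: [0.5258, -0.404, 0.1087]
tcp_rot: [2.121, 0.206, -2.112]
wrist_force: [-0.3, -0.1, 0.9]
gripper_width: 0.156
```

```bash
python3 st.py
```

```text
t 15.17 tcp [ 0.5258 -0.404   0.1087] jaw -78.71 down [ 0.0048 -0.0029 -1.    ] F [-0.34 -0.07  0.87] w 0.156
```

Emit:
{"name": "servo_tool", "arguments": {
  "dp": [
    [0,0,0],
    [0,0,0],
    [0,0,0],
    [0,0,0],
    [0,0,1],
    [0,0,2.5],
    [0,0,3.5],
    [0,0,3.5]
  ],
  "rotation": [
    [0,0,0],
    [0,0,0],
    [0,0,0],
    [0,0,0],
    [0,0,0],
    [0,0,0],
    [0,0,0],
    [0,0,0]
  ],
  "fingers": [0.6,0.6,0.6,0.6,0.6,0.6,0.6,0.6]
}}

```text
time: 15.83
ee_pos: [0.5225, -0.4018, 0.2064]
tcp_rot: [2.113, 0.219, -2.131]
wrist_force: [0.6, 0.6, 0.0]
gripper_width: 0.599
```

Emit:
{"name": "servo_tool", "arguments": {
  "dp": [
    [-1,-0.5,3],
    [-2.5,-1.3,2.5],
    [-3.2,-1.7,1],
    [-3.2,-1.7,0],
    [-3.2,-1.7,0],
    [-3.2,-1.7,0],
    [-3,-1.5,0],
    [-1.5,-1,0]
  ],
  "rotation": [
    [0,0,0],
    [0,0,0],
    [0,0,0],
    [0,0,0],
    [0,0,0],
    [0,0,0],
    [0,0,0],
    [0,0,0]
  ],
  "fingers": [0.6,0.6,0.6,0.6,0.6,0.6,0.6,0.6]
}}

```text
time: 16.5
ee_pos: [0.3108, -0.5131, 0.2972]
tcp_rot: [2.114, 0.203, -2.097]
wrist_force: [-0.5, 0.7, -0.5]
gripper_width: 0.601
```

```bash
python3 st.py; python3 chk.py t5
```

```text
t 16.5 tcp [ 0.3108 -0.5131  0.2972] jaw -78.12 down [ 0.0097 -0.014  -0.9999] F [-0.5   0.67 -0.49] w 0.601
head 147 z 0.1340 sd 0.0057 [643.7 -72.6] [17.5 23.6] 20.4
foot 448 z 0.0753 sd 0.0020 [643.4 -71.5] [31. 70.] 21.0
foot 38 z 0.0709 sd 0.0014 [568.6 -33.2] [ 4.6 36. ] 2.0
house 134 z 0.0595 sd 0.0018 [667.  -49.4] [27.9 36.8] 3.9
house 100 z 0.0591 sd 0.0017 [667.6 -89.7] [33.  30.1] 6.4
house 504 z 0.0592 sd 0.0023 [627.4 -71.3] [45.  75.4] 4.3
fin 126 z 0.0564 sd 0.0035 [ 525. -405.] [30.2 14.2] 8.1
fence_car 258 z 0.0290 sd 0.0023 [ 534.2 -451.9] [46.2 23.2] 9.7
fence_car 135 z 0.0273 sd 0.0023 [ 524.3 -404.1] [42.3 25.4] 14.2
gap mm 24.773604582340816
```

View pics/t5.png

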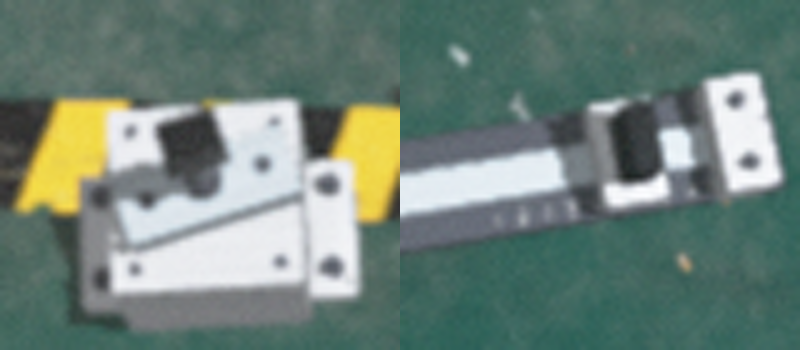

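The left crop shows the gauge upright with its foot flat. The right crop shows the carriage about 25 mm from the fence. I'll refine both numbers from the stored data, using median depth of the head and foot cores relative to the start frame.

Run:
```python
from h import *
p=cams.camera_params('top'); vv,uu=np.mgrid[0:480,0:640]; uv=np.c_[uu.ravel(),vv.ravel()]
def med(D,c,yaw,hx,hy,zl,zh):
    P=dep(p,uv,D); e=np.array([[np.cos(yaw),np.sin(yaw)],[-np.sin(yaw),np.cos(yaw)]]); q=(P[:,:2]-c)@e.T
    m=(abs(q[:,0])<hx)&(abs(q[:,1])<hy)&(P[:,2]>zl)&(P[:,2]<zh); z=P[m,2]; return round(np.median(z),5),m.sum(),round(z.std()/np.sqrt(m.sum()),5)
y=np.radians(20.3)
D=np.load('top0.npz')['D']; print('start head,foot',med(D,[.4227,-.1984],y,.006,.010,.09,.12),med(D,[.4229,-.1984],y,.013,.033,.008,.022))
print('bench@gauge housing',med(D,[.643,-.070],0,.03,.03,.05,.068))
for f in('t3','t4','t5'):
    D=np.load(f+'.npz')['D']; print(f,med(D,[.6435,-.0727],y,.006,.010,.12,.15),med(D,[.6433,-.0715],y,.013,.033,.068,.083))
# gap along rail from occupancy edges in t5/top0
a=np.radians(101.3); e=np.array([np.cos(a),np.sin(a)]); n=np.array([-e[1],e[0]]); f0=np.array([.5342,-.452])
for f in('top0','t5'):
    P=dep(p,uv,np.load(f+'.npz')['D']); r=(P[:,:2]-f0); s=r@e; t=r@n
    for nm,lo,hi in(('fence',-.02,.015),('carr',.02,.12)):
        m=(abs(t)<.02)&(s>lo)&(s<hi)&(P[:,2]>.0225)&(P[:,2]<.034)
        print(f,nm,np.percentile(s[m]*1000,[1,3,50,97,99]).round(1))
```

```text
start head,foot (np.float64(0.10101), np.int64(70), np.float64(0.0002)) (np.float64(0.0154), np.int64(320), np.float64(0.0001))
bench@gauge housing (np.float64(0.05934), np.int64(833), np.float64(6e-05))
t3 (np.float64(0.13531), np.int64(64), np.float64(0.00019)) (np.float64(0.07534), np.int64(355), np.float64(0.0001))
t4 (np.float64(0.1354), np.int64(70), np.float64(0.0003)) (np.float64(0.07545), np.int64(354), np.float64(0.00011))
t5 (np.float64(0.13533), np.int64(71), np.float64(0.0002)) (np.float64(0.07539), np.int64(350), np.float64(0.0001))
top0 fence [-11.3 -10.5   0.8  11.   11.2]
top0 carr [ 82.6  84.  103.6 108.9 109. ]
t5 fence [-11.1 -10.4   1.4  11.1  11.4]
t5 carr [35.7 36.8 55.4 60.6 60.8]
```

The bore depth comes out at 25.7–26.1 mm and the gap at 24–26 mm. That fits both neighbouring bands with margin, so I'm handing in.

```bash
python3 -c "
from h import *
print(arm.job_done(), arm.get_state()['time'])"
```

```text
the job is handed in; nothing more can be done
the job is handed in; nothing more can be done
```

I measured the bore at about 26 mm, set the length stop to a gap of about 25 mm, and handed the job in after about 17 s of the 51 s allowed. No verdict is reported.

- **Gauge:** I stood the steel gauge on the housing and lowered its rod until it stalled at about 2 N, then let go. It was still upright in the last picture, with its foot top at 75.4 mm (76 mm expected, but the camera reads about 0.6 mm low).
- **Bore depth:** The arm's height gave 26.1 mm. The camera gave 25.7–26.1 mm, depending on the bias correction.
- **Gap:** I gripped the fin and slid the carriage about 46 mm towards the fence. The final gap measurements disagreed somewhat: 23.6–25.1 mm from the camera, against 25.9 mm from the arm's travel. All of them are within the 3 mm tolerance.
- **Bystanders:** I never reached near the relay, glue bottle or hex key holder, but I did not re-measure their positions at the end.

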